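# Click the big socket onto the extension bar in the vice

## Robot

A 6-joint arm with a two-finger parallel gripper is mounted at the origin on the work surface. World frame = base frame: x ahead of the robot, y to its left, z up, the work surface at z = 0. Lengths are in m, angles in rad, forces in N, time in s.
With the tool pointing down it reaches from about 0.375 to 0.975 m from the base axis. Payload 3.8 kg.
Tool frame: the origin (TCP) lies on the centre line of the jaws, within the pads' length; the fingertips stand 19 mm ahead of it and the grasp point (between the pads) is the TCP; z points along the fingers, y is the line along which they close (so a half turn about z gives the same grasp; the last joint's range is limited). The gripper opens to 88 mm and grips with 3 to 60 N. Pads are 18 mm wide; open, the fingers measure 123 mm over their backs; the gripper's body (75 mm by 187 mm) begins 45 mm behind the grasp point.
Start: joints at [-1.358, 0.264, 1.604, -0, 1.274, -0.037], TCP at [0.167, -0.654, 0.258] pointing down, gripper open.
Joint ranges: [-2.63, 2.63], [-0.94, 2.18], [0.31, 2.57], [-1.31, 4.45], [0, 2.66], [-2.55, 2.55]. Speed limits (rad/s): [2.57, 2.57, 3.14, 3.14, 3.14, 3.14].

## Interface

Orientations are given as a unit quaternion [w, x, y, z].
In Python, from rig import arm gives the robot as it stands.
- The arm moves only by the tool send_rows, never from a script. Its argument "rows" is a list of rows, each an object of numbers: "dx", "dy", "dz": the shift along the world's x, y, z normalised to -1 to 1, where 1 is 0.04 m; "yaw": the turn about the world's z normalised to -1 to 1, where 1 is 4 degrees; "fingers": the opening, from -1 (shut) to 1 (fully open). In form: [{"dx": .., "dy": .., "dz": .., "yaw": .., "fingers": ..}, ...]. A call has 1 to 12 rows; each row shifts and turns the commanded pose from where the row before left it; what a row does not reach is not made up. A row lasts 1/8 s, in which the tool goes at most 62.5 mm and 10.7 degrees, less where a joint would pass 70% of its speed; a pose out of reach is approached as far as the arm can. A call with a number of a shift or a turn outside -1 to 1 is refused whole. A call with a gripper value outside its range is refused whole. The fingers move at their own pace and stop on an object; the grip force is fixed at half the most. Time passes only in rows, so rows that do not move let the fingers close. It gives the time, the measured TCP pose, the force, the opening and the grip force at its end, in the units of the state.
- arm.observe(): the state, without advancing time (a new reading comes with each control period).
- arm.capture(name): name is "scene" or "top"; returns the picture (480x640x3 uint8, red, green, blue); there is no depth.
- arm.camera_info(name): a dict with "fovy" (degrees; the focal length in pixels is half the picture's height over the tangent of half this angle, whatever the lens; pixels are square), "cx", "cy" (the principal point, pixels), "extrinsics" (4x4, takes a point from world to camera coordinates). Camera axes: x right, y down, z forward; pixel columns grow to the right and rows downward; lengths in m; the calibration is good to about 2 mm. A picture is of the moment at which its call begins. camera_info takes no time and is no camera call.
- arm.close_job(): hands the job in; it is judged then, once.
The state is a dict: "time_s": time; "q": joint angles; "qd": joint speeds; "joint_torque": joint torques, N m; "tcp_pos": TCP position; "orientation": TCP orientation; "force": force on the tool from outside, world axes, zero at the start; "torque": the same for the moment, N m; "gripper_width": opening from 0.0 (shut) to 1.0 (fully open); "finger_force": force on a finger pad.
Only numpy, scipy, OpenCV 4.12 (cv2) and the standard library are available. Lean on these libraries where they do the work, as an engineer would, in place of code of your own. Each camera call takes 0.05 s, during which the arm holds its last target. There are 200 camera calls.

## Task

An extension bar is clamped upright in the bench vice, square end up, for driving valve nuts. Fit the larger of the two sockets onto it: rest it on the square drive, turn it until it drops over the flats, then push it down past the sprung ball until it clicks and sits fully home and upright, and let go. Work gently by feel, never letting the socket bear on the bar with more than 45 N in all, and leave the small socket, the ball valve and the bin where they are.

Things in the scene. Friction and masses are not known exactly. Their poses are not given: they have to be found in the camera images.
- vice: Bench vice, blue-grey cast iron, bright jaw plates, bolted down, 240 mm long, 120 mm high, jaws 100 mm wide; it holds an upright chromed extension bar. Origin: on the bench straight below the bar's axis. x runs along the screw (screw head and cross handle at -x, 130 mm out, 75 mm high), y along the jaws, z up. The bar does not slip in the jaws.
- jaw_top (a point): On the bar's axis, level with the jaw tops, 120 mm above the bench; axes as the vice. The bar: 26 mm round, a 29 mm collar whose flat top, the shoulder, is 29 to 41 mm above this point (not measured); on it a 19 mm square drive 25 mm tall, top edges chamfered and corners cut 1.5 mm, flats turned up to 0.6 rad either way from the vice's x and y (not measured: look or feel).
- ball (a joint): Sprung 12 mm ball in the square's flat facing the vice's +x side, centre 12.5 mm above the shoulder, 3.2 mm proud. In m: 0 = out, 0.001 to 0.003 = pressed in. From 18 mm above home the socket's lip rides over it: a push of about 8 to 15 N; in the last 6 mm the push falls to nothing as the ball springs out (the click) and draws the socket down; then the shoulder stops it hard.
- socket: Larger socket, chromed steel, 62 mm tall, 50 mm diameter (46 mm in the lowest 22 mm), 0.30 to 0.46 kg, standing on its drive end. Origin: centre of the underside; z up; x, y square to the drive hole's walls. Hole in the underside: 20.2 mm square, mouth chamfered 1.5 mm, groove for the ball 7.5 to 19 mm up; any quarter turn fits. A 36 mm hexagon opens on top. Home: underside on the shoulder.
- small_socket: Smaller socket, to be left alone: chromed steel, 37 mm in diameter, 50 mm tall, standing upright. Origin: centre of the underside.
- valve: Steel ball valve with a blue-sleeved lever, to be left alone: body 76 mm long along x, 44 mm across, lever reaching 116 mm from the origin along +x, 65 mm high in all. Origin: on the bench under the valve's centre.
- bin: Grey plastic parts bin with fittings in it, fixed on the bench, to be left alone: 160 mm along x, 110 mm wide, 75 mm high. Origin: centre of the underside.
Not all that is in view belongs to the job. What is shaped like the socket but blue or purple is not meant.

How it is judged:
By the outcome, as a careful person would: the job done as asked, in the order asked, and still so for the second after the job is handed in, with the robot touching nothing.
It also fails if it takes over 70 s, if anything falls off the work surface, if the arm or the gripper's body presses on something with over 40 N, if the wrist force passes 120 N, or if a joint passes its speed limit or range.

## Working session

There is one attempt and no reset: what is moved stays moved. The work goes in short steps, Python scripts to look and compute and a tool call to move; the robot and the scene stay as the last step left them, time stands still between calls to the robot, and variables do not carry over. Pictures are saved under pics/ and viewed, at most 10 in all, crops included, and the job is handed in when it is done.

Besides the shell and the picture viewer there is one more tool, called after "Request:" as name(argument=value, ...), one argument or row to a line, values as JSON. send_rows: Moves the arm, as the interface text tells. Scaled input: -1 to 1 covers 0.04 m each way for a shift and 4 degrees each way for a turn. Its arguments: {"type":"object","properties":{"rows":{"type":"array"}},"required":["rows"]}

```bash
mkdir -p pics; python3 - <<'E'
from rig import arm
import cv2,numpy as np
for n in("scene","top"):
    cv2.imwrite(f"pics/{n}0.png",cv2.cvtColor(arm.capture(n),cv2.COLOR_RGB2BGR))
    c=arm.camera_info(n);print(n,c["fovy"],c["cx"],c["cy"],np.round(c["extrinsics"],4).tolist())
    print(np.linalg.inv(c["extrinsics"])[:3,3])
print(arm.observe())
E
```

```text
scene 54.91149924134831 327.5870718744444 240.39935945087194 [[0.3066, 0.9518, 0.0125, -0.1724], [0.5334, -0.1609, -0.8304, -0.1748], [-0.7884, 0.2613, -0.557, 1.5762], [0.0, 0.0, 0.0, 1.0]]
[ 1.38868674 -0.27591499  0.73491397]
top 56.52690941808725 324.3439555921049 242.53540681744698 [[-0.0045, -0.9999, -0.0095, 0.0269], [-0.995, 0.0054, -0.0994, 0.5251], [0.0994, 0.009, -0.995, 1.168], [0.0, 0.0, 0.0, 1.0]]
[0.40647649 0.01351258 1.21458609]
{'time_s': 0.1, 'q': array([-1.35792653e+00,  2.64677787e-01,  1.60519327e+00, -4.91734392e-06,
        1.27369446e+00, -3.69068431e-02]), 'qd': array([-0.00043638, -0.00157398, -0.00260497,  0.00158929,  0.00302342,
       -0.00089879]), 'joint_torque': array([ 2.12736052e-05, -5.03620720e+01, -3.58071220e+01,  7.30859209e-02,
        2.33678747e-02, -5.38547988e-05]), 'tcp_pos': array([ 0.16672079, -0.65348577,  0.25653633]), 'orientation': array([-9.82410182e-04,  9.92211012e-01,  1.24564578e-01, -8.90169798e-05]), 'force': array([ 0.24606152, -0.35214429, -0.50098605]), 'torque': array([-0.03293385, -0.01845233,  0.00412283]), 'finger_force': 0.0, 'gripper_width': 0.9980505304248241}
```

View pics/scene0.png

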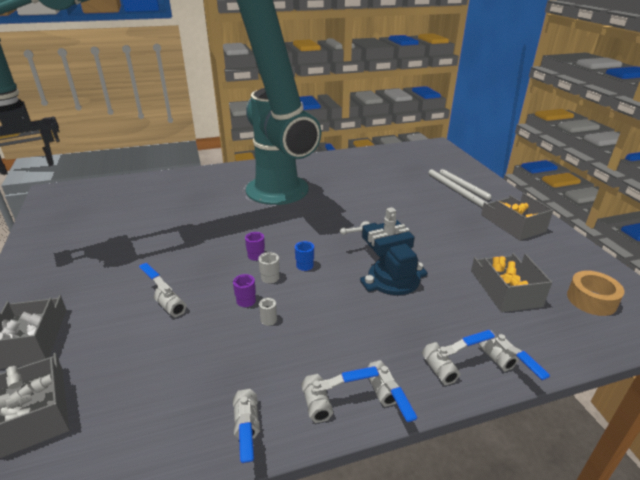

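View pics/top0.png

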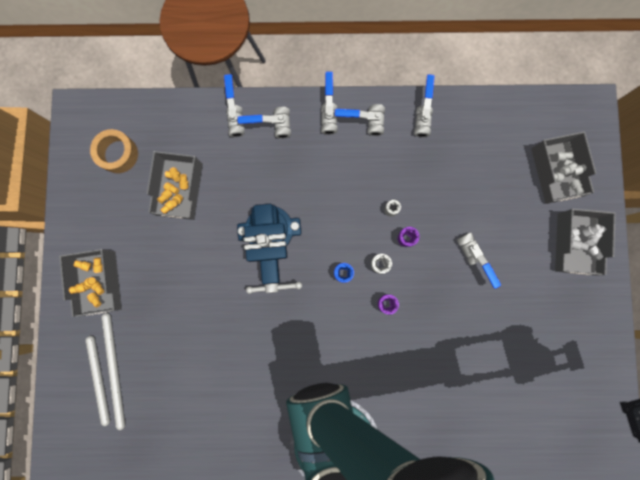

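The top view shows the vice at (267,240) with its bar at about (263,240). Things that could be taken for the large socket, by top-view pixel:
- Chrome sockets: large at (382,263), small at (393,207).
- Decoys: blue at (344,272), purple at (389,305) and (408,237).

I choose (382,263), which is (269,268) in the scene view, and check it in one close crop.

```bash
cat > h.py <<'E'
from rig import arm
import cv2,numpy as np
def ray(n,u,v):
    c=arm.camera_info(n);f=240/np.tan(np.radians(c["fovy"]/2));E=np.array(c["extrinsics"])
    d=E[:3,:3].T@np.array([(u-c["cx"])/f,(v-c["cy"])/f,1]);return -E[:3,:3].T@E[:3,3],d/np.linalg.norm(d)
def plane(n,u,v,z):
    o,d=ray(n,u,v);return o+d*(z-o[2])/d[2]
def proj(n,p):
    c=arm.camera_info(n);f=240/np.tan(np.radians(c["fovy"]/2));E=np.array(c["extrinsics"])
    q=E[:3,:3]@np.asarray(p)+E[:3,3];return np.array([f*q[0]/q[2]+c["cx"],f*q[1]/q[2]+c["cy"]])
def two(a,b):
    (o1,d1),(o2,d2)=ray("top",*a),ray("scene",*b)
    t=np.linalg.lstsq(np.c_[d1,-d2],o2-o1,rcond=None)[0]
    p,q=o1+t[0]*d1,o2+t[1]*d2;return (p+q)/2,np.linalg.norm(p-q)
def crop(img,u,v,w,h,s):
    u,v=int(u),int(v);return cv2.resize(img[v-h//2:v+h//2,u-w//2:u+w//2],None,fx=s,fy=s,interpolation=cv2.INTER_CUBIC)
E
python3 - <<'E'
from h import *
t=cv2.imread("pics/top0.png");s=cv2.imread("pics/scene0.png")
a=np.vstack([np.hstack([crop(t,385,235,100,74,4),crop(t,268,248,100,74,4)]),np.hstack([crop(s,268,290,100,74,4),crop(s,390,245,100,74,4)])])
cv2.imwrite("pics/c1.png",a)
print("socket",plane("top",382,263,.062),plane("scene",269,257,.062),"bar",two((263,240),(390,210)))
E
```

```text
socket [ 0.46775469 -0.12458033  0.062     ] [ 0.46455645 -0.12177933  0.062     ] bar (array([0.5175457 , 0.16814185, 0.17733169]), np.float64(0.0037249019710579702))
```

View pics/c1.png

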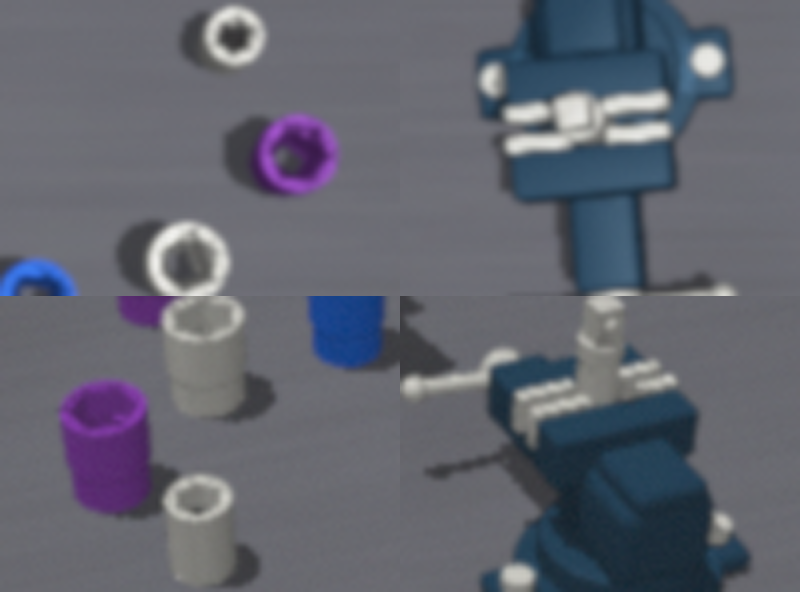

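The crop confirms the choice. The large chrome socket (top 382,263.5; scene 269,258) is clearly bigger than the small one and has a stepped base. The square drive's top face is at (262,239) in the top view and (391,210) in the scene view.

```bash
python3 - <<'E'
from h import *
t=cv2.imread("pics/top0.png");s=cv2.imread("pics/scene0.png")
m=((t.min(2)>150)).astype(np.uint8)
n,l,st,ce=cv2.connectedComponentsWithStats(m)
for i in range(1,n):
    if st[i,4]>40 and 220<ce[i][0]<420 and 190<ce[i][1]<300:
        ct=max(cv2.findContours((l==i).astype(np.uint8),0,1)[0],key=cv2.contourArea);(u,v),r=cv2.minEnclosingCircle(ct)
        print(st[i],ce[i].round(1),(round(u,1),round(v,1),round(r,1)),plane("top",u,v,.062).round(4),"w",2*r*1.15/446)
for a in((262.2,239),): 
    for b in((391,209.8),(391,208)): print(two(a,b))
for z in(.174,.18,.186):print(z,plane("top",262.2,239,z),plane("scene",391,209.8,z))
# vice jaw direction
p=plane("top",218+105/4,211+115/4,.12);q=plane("top",218+268/4,211+100/4,.12);print(np.degrees(np.arctan2(*(q-p)[1::-1])),np.linalg.norm(p-q))
print("vice handle",plane("top",274,287,.075))
print(plane("scene",391,np.nan,.1) if 0 else "")
E
```

```text
[386 199  15  15 117] [393.6 206.2] (393.5, 206.4, 7.5) [ 0.6156 -0.1571  0.062 ] w 0.038734113047475774
[291 222   8   8  49] [294.4 225.7] (294.5, 225.5, 3.8) [0.5667 0.1015 0.062 ] w 0.01963759853166315
[245 234  40  15 270] [261.7 240. ] (264.5, 241.5, 20.6) [0.5252 0.1794 0.062 ] w 0.10600062100876607
[269 242  16   5  53] [277.  243.7] (276.5, 243.0, 7.6) [0.5211 0.1482 0.062 ] w 0.03901992806404695
[372 253  21  21 204] [381.7 262.9] (381.8, 263.1, 10.3) [ 0.4675 -0.124   0.062 ] w 0.05301629417145733
[247 283  55  10 269] [273.7 287.6] (274.0, 288.0, 27.3) [0.4048 0.1539 0.062 ] w 0.14075786735979431
(array([0.51971708, 0.16973505, 0.17883526]), np.float64(0.003558348717007174))
(array([0.51928002, 0.16922645, 0.18362971]), np.float64(0.0039977599594109))
0.174 [0.51956893 0.16877938 0.174     ] [0.5123134  0.17550869 0.174     ]
0.18 [0.51891684 0.16788411 0.18      ] [0.52168781 0.17067989 0.18      ]
0.186 [0.51826475 0.16698885 0.186     ] [0.53106222 0.16585109 0.186     ]
-85.02834420665519 0.1010825855268067
vice handle [0.40738479 0.15235427 0.075     ]
```

Request:
send_rows(
  rows=[
    {"dx": 0.5,"dy": 0.9,"dz": 0,"yaw": 1,"fingers": 1},
    {"dx": 0.5,"dy": 0.9,"dz": 0,"yaw": 1,"fingers": 1},
    {"dx": 0.5,"dy": 0.9,"dz": 0,"yaw": 1,"fingers": 1},
    {"dx": 0.5,"dy": 0.9,"dz": 0,"yaw": 1,"fingers": 1},
    {"dx": 0.5,"dy": 0.9,"dz": 0,"yaw": 1,"fingers": 1},
    {"dx": 0.5,"dy": 0.9,"dz": 0,"yaw": 1,"fingers": 1},
    {"dx": 0.5,"dy": 0.9,"dz": 0,"yaw": 1,"fingers": 1},
    {"dx": 0.5,"dy": 0.9,"dz": 0,"yaw": 1,"fingers": 1},
    {"dx": 0.5,"dy": 0.9,"dz": 0,"yaw": 1,"fingers": 1},
    {"dx": 0.5,"dy": 0.9,"dz": 0,"yaw": 1,"fingers": 1},
    {"dx": 0.5,"dy": 0.9,"dz": 0,"yaw": 1,"fingers": 1},
    {"dx": 0.5,"dy": 0.9,"dz": 0,"yaw": 1,"fingers": 1},
  ],
)

```text
time_s: 1.6
tcp_pos: [0.407, -0.2207, 0.2573]
orientation: [-0.0, 0.855, 0.518, -0.0]
force: [-0.2, -0.3, -0.9]
gripper_width: 1.001
finger_force: 0.0
```

Request:
send_rows(
  rows=[
    {"dx": 0.5,"dy": 0.8,"dz": -0.5,"yaw": 1,"fingers": 1},
    {"dx": 0.5,"dy": 0.8,"dz": -0.5,"yaw": 1,"fingers": 1},
    {"dx": 0.5,"dy": 0.8,"dz": -0.5,"yaw": 1,"fingers": 1},
    {"dx": 0,"dy": 0,"dz": -0.8,"yaw": 0.25,"fingers": 1},
    {"dx": 0,"dy": 0,"dz": -0.8,"fingers": 1},
    {"dx": 0,"dy": 0,"dz": 0,"fingers": 1},
    {"dx": 0,"dy": 0,"dz": 0,"fingers": 1},
  ],
)

```text
invalid input at $.rows[4]: expected keys dx, dy, dz, yaw, fingers
```

Request:
send_rows(
  rows=[
    {"dx": 0.5,"dy": 0.8,"dz": -0.5,"yaw": 1,"fingers": 1},
    {"dx": 0.5,"dy": 0.8,"dz": -0.5,"yaw": 1,"fingers": 1},
    {"dx": 0.5,"dy": 0.8,"dz": -0.5,"yaw": 1,"fingers": 1},
    {"dx": 0,"dy": 0,"dz": -0.8,"yaw": 0.25,"fingers": 1},
    {"dx": 0,"dy": 0,"dz": -0.8,"yaw": 0,"fingers": 1},
    {"dx": 0,"dy": 0,"dz": 0,"yaw": 0,"fingers": 1},
    {"dx": 0,"dy": 0,"dz": 0,"yaw": 0,"fingers": 1},
  ],
)

```text
time_s: 2.48
tcp_pos: [0.4673, -0.1263, 0.1345]
orientation: [0.0, 0.792, 0.611, 0.0]
force: [0.1, 0.5, -0.1]
gripper_width: 1.0
finger_force: 0.0
```

```bash
python3 - <<'E'
from h import *
s=cv2.cvtColor(arm.capture("scene"),cv2.COLOR_RGB2BGR);t=cv2.cvtColor(arm.capture("top"),cv2.COLOR_RGB2BGR)
p=arm.observe()["tcp_pos"];print(p,proj("scene",p),proj("top",p))
cv2.imwrite("pics/c2.png",np.hstack([crop(s,270,240,130,140,3),crop(t,375,262,130,140,3)]))
E
```

```text
[ 0.46801139 -0.12659676  0.1353967 ] [265.51097324 233.15515795] [386.44898736 261.25711601]
```

View pics/c2.png

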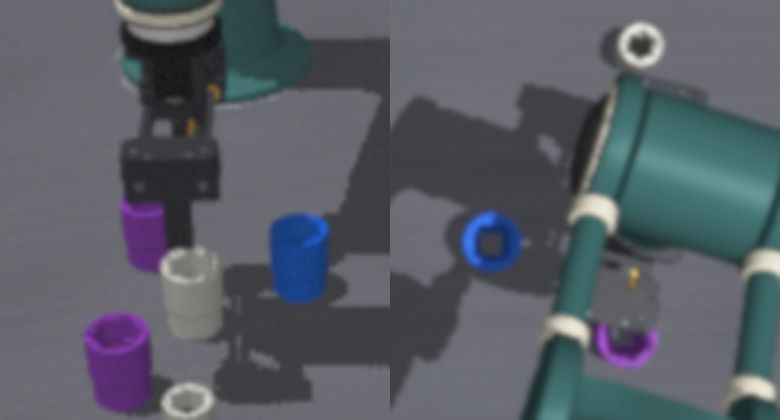

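The gripper is straight above the socket in the scene crop: finger at (178,210), socket rim at (191,265). A small +y correction, then down and grip.

Request:
send_rows(
  rows=[
    {"dx": 0,"dy": 0.06,"dz": -0.8,"yaw": 0,"fingers": 1},
    {"dx": 0,"dy": 0,"dz": -0.8,"yaw": 0,"fingers": 1},
    {"dx": 0,"dy": 0,"dz": -0.6,"yaw": 0,"fingers": 1},
    {"dx": 0,"dy": 0,"dz": 0,"yaw": 0,"fingers": 0.3},
    {"dx": 0,"dy": 0,"dz": 0,"yaw": 0,"fingers": -1},
    {"dx": 0,"dy": 0,"dz": 0,"yaw": 0,"fingers": -1},
    {"dx": 0,"dy": 0,"dz": 0,"yaw": 0,"fingers": -1},
    {"dx": 0,"dy": 0,"dz": 0,"yaw": 0,"fingers": -1},
  ],
)

```text
time_s: 3.58
tcp_pos: [0.4674, -0.1239, 0.0468]
orientation: [0.0, 0.792, 0.611, 0.0]
force: [-1.8, 0.6, 7.2]
gripper_width: 0.56
finger_force: 30.0
```

Gripped: the opening is about 49 mm, which matches the 50 mm socket. I'll regrip at a quarter turn so the socket is centred both ways.

Request:
send_rows(
  rows=[
    {"dx": 0,"dy": 0,"dz": 0,"yaw": 0,"fingers": 0.5},
    {"dx": 0,"dy": 0,"dz": 0,"yaw": 0,"fingers": 0.5},
    {"dx": 0,"dy": 0,"dz": 0,"yaw": 1,"fingers": 0.5},
    {"dx": 0,"dy": 0,"dz": 0,"yaw": 1,"fingers": 0.5},
    {"dx": 0,"dy": 0,"dz": 0,"yaw": 1,"fingers": 0.5},
    {"dx": 0,"dy": 0,"dz": 0,"yaw": 1,"fingers": 0.5},
    {"dx": 0,"dy": 0,"dz": 0,"yaw": 1,"fingers": 0.5},
    {"dx": 0,"dy": 0,"dz": 0,"yaw": 1,"fingers": 0.5},
    {"dx": 0,"dy": 0,"dz": 0,"yaw": 1,"fingers": 0.5},
    {"dx": 0,"dy": 0,"dz": 0,"yaw": 1,"fingers": 0.5},
    {"dx": 0,"dy": 0,"dz": 0,"yaw": 1,"fingers": 0.5},
    {"dx": 0,"dy": 0,"dz": 0,"yaw": 1,"fingers": 0.5},
  ],
)

```text
time_s: 5.08
tcp_pos: [0.4667, -0.1236, 0.0454]
orientation: [-0.0, 0.534, 0.845, -0.0]
force: [-0.2, -0.1, 0.6]
gripper_width: 0.752
finger_force: 0.0
```

Request:
send_rows(
  rows=[
    {"dx": 0,"dy": 0,"dz": 0,"yaw": 1,"fingers": 0.5},
    {"dx": 0,"dy": 0,"dz": 0,"yaw": 1,"fingers": 0.5},
    {"dx": 0,"dy": 0,"dz": 0,"yaw": 1,"fingers": 0.5},
    {"dx": 0,"dy": 0,"dz": 0,"yaw": 1,"fingers": 0.5},
    {"dx": 0,"dy": 0,"dz": 0,"yaw": 1,"fingers": 0.5},
    {"dx": 0,"dy": 0,"dz": 0,"yaw": 1,"fingers": 0.5},
    {"dx": 0,"dy": 0,"dz": 0,"yaw": 1,"fingers": 0.5},
    {"dx": 0,"dy": 0,"dz": 0,"yaw": 1,"fingers": 0.5},
    {"dx": 0,"dy": 0,"dz": 0,"yaw": 1,"fingers": 0.5},
    {"dx": 0,"dy": 0,"dz": 0,"yaw": 1,"fingers": 0.5},
    {"dx": 0,"dy": 0,"dz": 0,"yaw": 1,"fingers": 0.5},
    {"dx": 0,"dy": 0,"dz": 0,"yaw": 0,"fingers": 0.5},
  ],
)

```text
time_s: 6.58
tcp_pos: [0.4667, -0.1236, 0.0455]
orientation: [-0.0, 0.18, 0.984, 0.0]
force: [-0.4, -0.1, 0.2]
gripper_width: 0.749
finger_force: 0.0
```

Request:
send_rows(
  rows=[
    {"dx": 0,"dy": 0,"dz": 0,"yaw": 0,"fingers": -1},
    {"dx": 0,"dy": 0,"dz": 0,"yaw": 0,"fingers": -1},
    {"dx": 0,"dy": 0,"dz": 0,"yaw": 0,"fingers": -1},
    {"dx": 0,"dy": 0,"dz": 0,"yaw": 0,"fingers": -1},
  ],
)

```text
time_s: 7.08
tcp_pos: [0.4668, -0.1237, 0.0457]
orientation: [-0.0, 0.18, 0.984, -0.0]
force: [0.1, -1.0, -1.2]
gripper_width: 0.562
finger_force: 30.0
```

Request:
send_rows(
  rows=[
    {"dx": 0,"dy": 0,"dz": 0.6,"yaw": 0,"fingers": -1},
    {"dx": 0,"dy": 0,"dz": 1,"yaw": 0,"fingers": -1},
    {"dx": 0,"dy": 0,"dz": 1,"yaw": 0,"fingers": -1},
    {"dx": 0.1,"dy": 0.6,"dz": 1,"yaw": 0,"fingers": -1},
    {"dx": 0.2,"dy": 0.9,"dz": 0.8,"yaw": 0,"fingers": -1},
    {"dx": 0.2,"dy": 1,"dz": 0.6,"yaw": 0,"fingers": -1},
    {"dx": 0.2,"dy": 1,"dz": 0.5,"yaw": 0,"fingers": -1},
    {"dx": 0.2,"dy": 1,"dz": 0,"yaw": 0,"fingers": -1},
    {"dx": 0.2,"dy": 1,"dz": 0,"yaw": 0,"fingers": -1},
    {"dx": 0.2,"dy": 1,"dz": 0,"yaw": 0,"fingers": -1},
    {"dx": 0.2,"dy": 0.8,"dz": 0,"yaw": 0,"fingers": -1},
    {"dx": 0,"dy": 0,"dz": 0,"yaw": 0,"fingers": -1},
  ],
)

```text
time_s: 8.57
tcp_pos: [0.5263, 0.1702, 0.2644]
orientation: [-0.001, 0.178, 0.984, -0.0]
force: [-0.4, -0.3, -3.5]
gripper_width: 0.558
finger_force: 30.0
```

```bash
python3 - <<'E'
from h import *
s=cv2.cvtColor(arm.capture("scene"),cv2.COLOR_RGB2BGR);t=cv2.cvtColor(arm.capture("top"),cv2.COLOR_RGB2BGR)
o=arm.observe();p=o["tcp_pos"];print(p,o["force"],o["q"][5],proj("scene",p),[proj("scene",p-[0,0,h]) for h in(-.0163,.0457)])
cv2.imwrite("pics/c3.png",np.hstack([crop(s,390,195,100,100,4),crop(t,262,240,100,100,4)]))
E
```

```text
[0.52607615 0.16819381 0.26454049] [ 0.19628577  0.14707025 -3.92043724] -0.945864313467389 [394.08363313 178.86743054] [array([394.74876894, 172.37450949]), array([392.27823806, 196.49133174])]
```

View pics/c3.png

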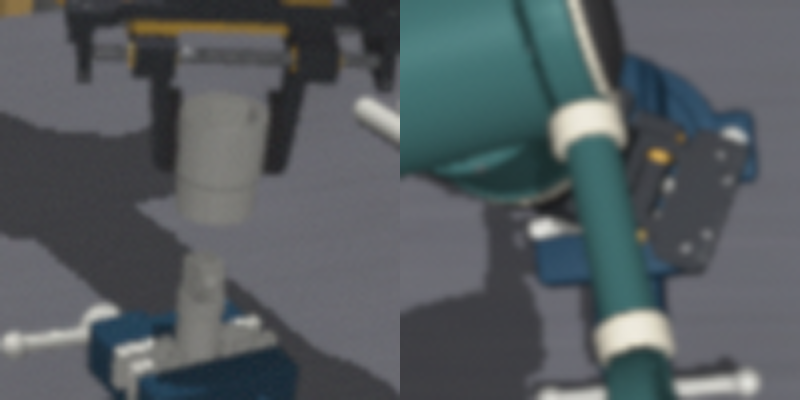

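The scene crop shows the socket held upright above the drive: underside centre near (214,212), square top near (205,262). Next I check the bar's axis against its edges in both views.

```bash
python3 - <<'E'
from h import *
s=cv2.cvtColor(cv2.imread("pics/scene0.png"),cv2.COLOR_BGR2GRAY).astype(float)
a=[.519,.168]
for z in(.14,.15,.16,.165,.17,.175,.18): print(z,proj("scene",[*a,z]).round(1))
for v in range(206,236,2):
    r=s[v,375:408]; print(v,r.astype(int).tolist())
t=cv2.cvtColor(cv2.imread("pics/top0.png"),cv2.COLOR_BGR2GRAY)
print("top")
for v in range(232,248): print(v,t[v,252:276].tolist())
print(proj("top",[*a,.179]),proj("top",[*a,.154]))
E
```

```text
0.14 [388.1 223.6]
0.15 [388.4 220.1]
0.16 [388.8 216.6]
0.165 [389.  214.8]
0.17 [389.2 213. ]
0.175 [389.3 211.2]
0.18 [389.5 209.4]
206 [105, 105, 105, 106, 105, 105, 104, 103, 105, 105, 105, 104, 107, 107, 110, 115, 119, 115, 109, 106, 105, 105, 104, 104, 104, 105, 104, 105, 104, 105, 105, 104, 104]
208 [105, 108, 106, 105, 106, 105, 105, 105, 105, 104, 106, 119, 147, 166, 177, 183, 181, 177, 162, 138, 114, 105, 105, 104, 105, 104, 105, 106, 106, 106, 106, 106, 106]
210 [104, 105, 105, 104, 105, 105, 104, 104, 103, 105, 110, 125, 144, 168, 187, 190, 189, 184, 179, 170, 149, 119, 107, 106, 105, 105, 104, 106, 106, 106, 105, 105, 104]
212 [104, 105, 106, 105, 105, 105, 105, 105, 105, 104, 112, 123, 125, 127, 132, 137, 134, 131, 125, 118, 113, 104, 105, 104, 104, 106, 106, 106, 105, 106, 107, 105, 105]
214 [105, 104, 106, 105, 104, 103, 106, 105, 105, 106, 113, 122, 124, 124, 120, 118, 134, 158, 155, 132, 118, 110, 106, 106, 106, 105, 106, 106, 105, 104, 104, 104, 105]
216 [104, 106, 105, 105, 106, 106, 106, 108, 108, 118, 131, 131, 125, 123, 119, 114, 122, 132, 126, 117, 114, 108, 
[... 2786 characters left out ...]
148, 134, 143, 145, 140, 136, 136, 140]
243 [76, 72, 75, 81, 95, 128, 161, 173, 174, 173, 169, 168, 166, 164, 161, 153, 137, 153, 186, 200, 201, 198, 198, 201]
244 [132, 132, 136, 142, 146, 157, 171, 179, 183, 190, 193, 192, 186, 175, 157, 135, 127, 159, 203, 220, 222, 222, 223, 224]
245 [194, 194, 197, 199, 201, 202, 202, 194, 184, 183, 184, 178, 165, 148, 130, 115, 115, 149, 191, 207, 208, 208, 211, 213]
246 [220, 221, 222, 223, 224, 222, 214, 196, 171, 145, 132, 126, 117, 107, 98, 92, 94, 121, 152, 157, 152, 149, 150, 151]
247 [206, 208, 210, 212, 213, 206, 190, 169, 139, 104, 81, 78, 78, 77, 76, 73, 75, 87, 101, 100, 92, 91, 90, 91]
[262.21414138 239.01078259] [263.76056694 240.13127203]
```

```bash
python3 - <<'E'
from h import *
print(arm.observe()["tcp_pos"])
s=cv2.cvtColor(arm.capture("scene"),cv2.COLOR_RGB2GRAY).astype(int);p=arm.observe()["tcp_pos"]
print(p,[ (h,proj("scene",p-[0,0,h]).round(1)) for h in(.02,.03,.04,.0457)])
for v in range(184,200,2): print(v,s[v,376:412].tolist())
for v in (208,209,210,211,213): print(v,s[v,376:412].tolist())
E
```

```text
[0.52607615 0.16819381 0.26454049]
[0.52616587 0.16775557 0.26479739] [(0.02, array([393.1, 186.6])), (0.03, array([392.7, 190.5])), (0.04, array([392.4, 194.3])), (0.0457, array([392.1, 196.4]))]
184 [59, 51, 45, 41, 41, 39, 47, 75, 97, 108, 114, 116, 120, 122, 123, 125, 125, 127, 129, 126, 124, 125, 122, 122, 121, 120, 116, 110, 90, 61, 39, 39, 41, 41, 50, 73]
186 [60, 55, 47, 45, 41, 42, 55, 80, 101, 110, 114, 116, 120, 123, 124, 125, 125, 127, 128, 125, 126, 125, 123, 123, 122, 119, 115, 108, 85, 57, 43, 41, 40, 47, 63, 89]
188 [64, 62, 61, 59, 58, 59, 64, 83, 100, 109, 114, 118, 120, 124, 125, 125, 125, 125, 127, 126, 125, 124, 123, 122, 119, 118, 115, 106, 88, 73, 68, 65, 65, 81, 97, 104]
190 [65, 64, 63, 62, 65, 64, 69, 86, 98, 103, 108, 113, 118, 120, 122, 124, 126, 127, 126, 125, 126, 124, 123, 122, 117, 113, 108, 104, 106, 106, 107, 105, 104, 105, 107, 107]
192 [63, 63, 63, 62, 64, 62, 71, 90, 102, 109, 112, 114, 117, 118, 117, 117, 118, 120, 119, 118, 116, 115, 115, 114, 115, 113, 110, 107, 108, 108, 107, 107, 106, 107, 108, 106]
194 [69, 75, 79, 79, 79, 84, 93, 100, 106, 
[... 671 characters left out ...]
107]
209 [62, 63, 63, 62, 63, 63, 62, 63, 63, 72, 93, 105, 108, 111, 112, 110, 110, 110, 111, 110, 109, 106, 107, 107, 107, 107, 107, 108, 108, 108, 109, 107, 106, 106, 107, 107]
210 [62, 61, 61, 61, 63, 63, 61, 64, 62, 74, 98, 106, 108, 110, 113, 114, 112, 114, 116, 115, 110, 108, 108, 108, 108, 106, 106, 109, 107, 107, 107, 107, 107, 108, 106, 107]
211 [63, 62, 59, 61, 62, 62, 65, 62, 64, 76, 97, 104, 106, 111, 115, 119, 119, 118, 118, 115, 108, 107, 107, 105, 106, 106, 107, 106, 108, 109, 108, 107, 107, 107, 108, 106]
213 [62, 61, 61, 62, 62, 63, 62, 63, 65, 78, 97, 102, 103, 106, 115, 120, 122, 121, 119, 115, 104, 104, 107, 108, 107, 108, 107, 108, 106, 106, 107, 106, 107, 106, 105, 105]
```

Request:
send_rows(
  rows=[
    {"dx": -0.15,"dy": 0.055,"dz": 0,"yaw": 0,"fingers": -1},
    {"dx": 0,"dy": 0,"dz": -0.4,"yaw": 0,"fingers": -1},
    {"dx": 0,"dy": 0,"dz": -0.4,"yaw": 0,"fingers": -1},
    {"dx": 0,"dy": 0,"dz": -0.05,"yaw": 0,"fingers": -1},
    {"dx": 0,"dy": 0,"dz": 0,"yaw": 0,"fingers": -1},
  ],
)

```text
time_s: 9.35
tcp_pos: [0.5206, 0.1704, 0.231]
orientation: [-0.001, 0.18, 0.984, -0.0]
force: [-0.5, 0.4, -2.7]
gripper_width: 0.564
finger_force: 30.0
```

Request:
send_rows(
  rows=[
    {"dx": 0,"dy": 0,"dz": -0.04,"yaw": 0,"fingers": -1},
    {"dx": 0,"dy": 0,"dz": -0.04,"yaw": 0,"fingers": -1},
  ],
)

```text
time_s: 9.6
tcp_pos: [0.5213, 0.1707, 0.229]
orientation: [0.0, 0.18, 0.984, 0.0]
force: [-0.2, 0.2, -3.7]
gripper_width: 0.56
finger_force: 30.0
```

Request:
send_rows(
  rows=[
    {"dx": 0,"dy": 0,"dz": -0.04,"yaw": 0,"fingers": -1},
    {"dx": 0,"dy": 0,"dz": 0,"yaw": 0,"fingers": -1},
  ],
)

```text
time_s: 9.85
tcp_pos: [0.5208, 0.1705, 0.2268]
orientation: [-0.0, 0.18, 0.984, -0.0]
force: [0.5, 0.4, -3.0]
gripper_width: 0.562
finger_force: 30.0
```

Request:
send_rows(
  rows=[
    {"dx": 0,"dy": 0,"dz": -0.04,"yaw": 0,"fingers": -1},
    {"dx": 0,"dy": 0,"dz": 0,"yaw": 0,"fingers": -1},
  ],
)

```text
time_s: 10.1
tcp_pos: [0.5209, 0.1706, 0.2253]
orientation: [0.0, 0.18, 0.984, 0.0]
force: [1.3, 0.3, -2.9]
gripper_width: 0.558
finger_force: 30.0
```

Request:
send_rows(
  rows=[
    {"dx": 0,"dy": 0,"dz": -0.04,"yaw": 0,"fingers": -1},
    {"dx": 0,"dy": 0,"dz": 0,"yaw": 0,"fingers": -1},
  ],
)

```text
time_s: 10.35
tcp_pos: [0.5212, 0.1707, 0.2246]
orientation: [0.0, 0.18, 0.984, 0.0]
force: [-1.2, -0.5, 2.2]
gripper_width: 0.56
finger_force: 30.0
```

Contact at TCP z ≈ 0.2246, so the square's top is about 0.179 and home is TCP z ≈ 0.200. Press slightly more, then turn.

Request:
send_rows(
  rows=[
    {"dx": 0,"dy": 0,"dz": -0.02,"yaw": 0,"fingers": -1},
    {"dx": 0,"dy": 0,"dz": 0,"yaw": -1,"fingers": -1},
    {"dx": 0,"dy": 0,"dz": 0,"yaw": -1,"fingers": -1},
  ],
)

```text
time_s: 10.72
tcp_pos: [0.5208, 0.1707, 0.2236]
orientation: [0.0, 0.249, 0.969, 0.0]
force: [-2.9, 0.6, 3.0]
gripper_width: 0.557
finger_force: 30.0
```

Request:
send_rows(
  rows=[
    {"dx": 0,"dy": 0,"dz": 0,"yaw": -1,"fingers": -1},
    {"dx": 0,"dy": 0,"dz": 0,"yaw": -1,"fingers": -1},
    {"dx": 0,"dy": 0,"dz": 0,"yaw": -1,"fingers": -1},
  ],
)

```text
time_s: 11.1
tcp_pos: [0.52, 0.1711, 0.2221]
orientation: [-0.001, 0.349, 0.937, 0.0]
force: [-2.2, 3.1, -2.7]
gripper_width: 0.556
finger_force: 30.0
```

Request:
send_rows(
  rows=[
    {"dx": 0,"dy": 0,"dz": -0.03,"yaw": 0,"fingers": -1},
    {"dx": 0,"dy": 0,"dz": 0,"yaw": 0,"fingers": -1},
  ],
)

```text
time_s: 11.35
tcp_pos: [0.5201, 0.171, 0.221]
orientation: [-0.001, 0.347, 0.938, 0.0]
force: [-2.3, 3.6, -3.1]
gripper_width: 0.562
finger_force: 30.0
```

```bash
python3 -c "
from rig import arm
o=arm.observe();print(o['tcp_pos'],o['force'],o['torque'],o['orientation'],o['q'][5])"
```

```text
[0.52012589 0.17104012 0.22096303] [-2.30137009  3.62565605 -3.07849366] [0.71779393 0.30000101 0.02677207] [-9.86722726e-04  3.47126607e-01  9.37817755e-01  6.37794991e-05] -0.5908421352728723
```

It is over the flats: 3.6 mm lower with no vertical load. I'll relieve the side force by following it, and lower it to the ball.

Request:
send_rows(
  rows=[
    {"dx": -0.015,"dy": 0.02,"dz": -0.03,"yaw": 0,"fingers": -1},
    {"dx": 0,"dy": 0,"dz": -0.03,"yaw": 0,"fingers": -1},
    {"dx": 0,"dy": 0,"dz": 0,"yaw": 0,"fingers": -1},
  ],
)

```text
time_s: 11.72
tcp_pos: [0.52, 0.1713, 0.2191]
orientation: [-0.0, 0.348, 0.938, -0.0]
force: [-3.0, 2.9, -1.4]
gripper_width: 0.563
finger_force: 30.0
```

```bash
python3 -c "
from rig import arm
o=arm.observe();print(o['tcp_pos'],o['force'],o['torque'],o['orientation'],o['q'][5])"
```

```text
[0.52000126 0.17130626 0.21908424] [-3.00802893  2.926262   -1.43003915] [ 0.40665457  0.40373425 -0.00672191] [-3.09698831e-04  3.47582222e-01  9.37649440e-01 -1.78137044e-04] -0.5881484433062778
```

Request:
send_rows(
  rows=[
    {"dx": -0.02,"dy": 0.02,"dz": -0.03,"yaw": 0,"fingers": -1},
    {"dx": 0,"dy": 0,"dz": -0.03,"yaw": 0,"fingers": -1},
    {"dx": 0,"dy": 0,"dz": -0.03,"yaw": 0,"fingers": -1},
  ],
)

```text
time_s: 12.1
tcp_pos: [0.5198, 0.1718, 0.2164]
orientation: [0.001, 0.348, 0.938, -0.0]
force: [-3.8, -1.2, 5.0]
gripper_width: 0.561
finger_force: 30.0
```

Request:
send_rows(
  rows=[
    {"dx": 0,"dy": 0,"dz": -0.03,"yaw": 0,"fingers": -1},
    {"dx": 0,"dy": 0,"dz": -0.03,"yaw": 0,"fingers": -1},
  ],
)

```text
time_s: 12.35
tcp_pos: [0.5201, 0.1718, 0.2155]
orientation: [0.001, 0.348, 0.938, -0.0]
force: [-7.0, -3.4, 11.1]
gripper_width: 0.56
finger_force: 30.0
```

Request:
send_rows(
  rows=[
    {"dx": -0.02,"dy": -0.01,"dz": -0.02,"yaw": 0,"fingers": -1},
    {"dx": 0,"dy": 0,"dz": -0.02,"yaw": 0,"fingers": -1},
  ],
)

```text
time_s: 12.6
tcp_pos: [0.5199, 0.1717, 0.2147]
orientation: [0.002, 0.348, 0.938, 0.001]
force: [-6.1, -1.7, 10.0]
gripper_width: 0.556
finger_force: 30.0
```

Request:
send_rows(
  rows=[
    {"dx": 0,"dy": 0,"dz": -0.02,"yaw": 0,"fingers": -1},
    {"dx": 0,"dy": 0,"dz": -0.02,"yaw": 0,"fingers": -1},
  ],
)

```text
time_s: 12.85
tcp_pos: [0.5199, 0.1717, 0.2125]
orientation: [0.002, 0.348, 0.938, 0.001]
force: [-4.2, -1.5, 6.2]
gripper_width: 0.56
finger_force: 30.0
```

Request:
send_rows(
  rows=[
    {"dx": -0.01,"dy": 0,"dz": -0.025,"yaw": 0,"fingers": -1},
    {"dx": 0,"dy": 0,"dz": -0.025,"yaw": 0,"fingers": -1},
    {"dx": 0,"dy": 0,"dz": -0.025,"yaw": 0,"fingers": -1},
  ],
)

```text
time_s: 13.22
tcp_pos: [0.5197, 0.1717, 0.2086]
orientation: [0.002, 0.348, 0.938, 0.001]
force: [-0.6, -0.3, 4.2]
gripper_width: 0.558
finger_force: 30.0
```

Request:
send_rows(
  rows=[
    {"dx": 0,"dy": 0,"dz": -0.025,"yaw": 0,"fingers": -1},
    {"dx": 0,"dy": 0,"dz": -0.025,"yaw": 0,"fingers": -1},
    {"dx": 0,"dy": 0,"dz": -0.025,"yaw": 0,"fingers": -1},
  ],
)

```text
time_s: 13.6
tcp_pos: [0.5192, 0.1719, 0.2036]
orientation: [0.001, 0.348, 0.938, 0.001]
force: [5.4, 0.7, -5.1]
gripper_width: 0.557
finger_force: 30.0
```

Request:
send_rows(
  rows=[
    {"dx": 0.01,"dy": 0,"dz": -0.02,"yaw": 0,"fingers": -1},
    {"dx": 0,"dy": 0,"dz": -0.02,"yaw": 0,"fingers": -1},
  ],
)

```text
time_s: 13.85
tcp_pos: [0.5191, 0.1719, 0.2026]
orientation: [0.0, 0.348, 0.938, 0.0]
force: [3.4, -0.1, -0.1]
gripper_width: 0.56
finger_force: 30.0
```

Request:
send_rows(
  rows=[
    {"dx": 0,"dy": 0,"dz": -0.02,"yaw": 0,"fingers": -1},
    {"dx": 0,"dy": 0,"dz": 0,"yaw": 0,"fingers": -1},
  ],
)

```text
time_s: 14.1
tcp_pos: [0.519, 0.1719, 0.2021]
orientation: [0.0, 0.348, 0.938, 0.0]
force: [4.7, 1.2, -0.0]
gripper_width: 0.556
finger_force: 30.0
```

Request:
send_rows(
  rows=[
    {"dx": 0.01,"dy": 0,"dz": -0.02,"yaw": 0,"fingers": -1},
    {"dx": 0,"dy": 0,"dz": 0,"yaw": 0,"fingers": -1},
  ],
)

```text
time_s: 14.35
tcp_pos: [0.5192, 0.1718, 0.2013]
orientation: [0.0, 0.348, 0.938, 0.0]
force: [1.9, -0.2, 2.0]
gripper_width: 0.557
finger_force: 30.0
```

Request:
send_rows(
  rows=[
    {"dx": 0.01,"dy": 0,"dz": -0.02,"yaw": 0,"fingers": -1},
    {"dx": 0,"dy": 0,"dz": 0,"yaw": 0,"fingers": -1},
  ],
)

```text
time_s: 14.6
tcp_pos: [0.5193, 0.1718, 0.2012]
orientation: [-0.0, 0.348, 0.938, -0.0]
force: [0.1, 0.6, 6.9]
gripper_width: 0.564
finger_force: 30.0
```

Request:
send_rows(
  rows=[
    {"dx": 0,"dy": 0,"dz": -0.03,"yaw": 0,"fingers": -1},
    {"dx": 0,"dy": 0,"dz": 0,"yaw": 0,"fingers": -1},
  ],
)

```text
time_s: 14.85
tcp_pos: [0.5194, 0.1718, 0.2012]
orientation: [0.0, 0.348, 0.938, 0.0]
force: [-2.1, -0.6, 11.8]
gripper_width: 0.565
finger_force: 30.0
```

```bash
python3 - <<'E'
from h import *
s=cv2.cvtColor(arm.capture("scene"),cv2.COLOR_RGB2BGR)
o=arm.observe();print(o["tcp_pos"],o["force"],o["torque"])
p=o["tcp_pos"]
cv2.imwrite("pics/c4.png",crop(s,390,200,100,100,6))
E
```

```text
[0.51935601 0.17178376 0.20113332] [-1.98602102 -1.1761284  12.12700105] [-0.22830821  0.25969919  0.03324268]
```

View pics/c4.png

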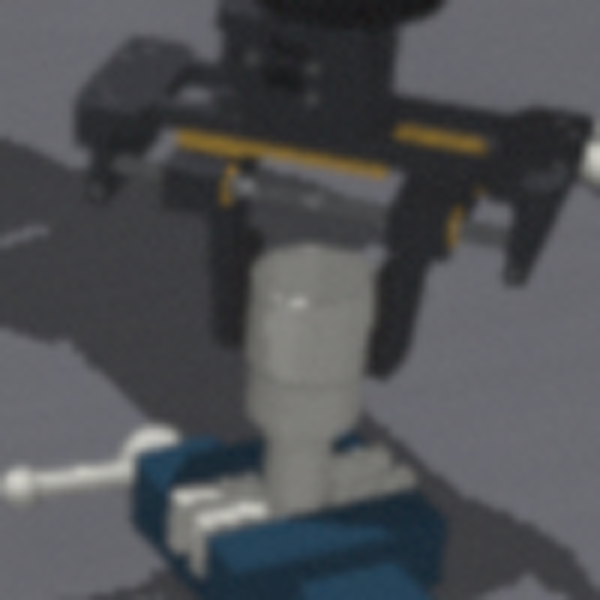

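The socket sits down on the bar: its underside in the crop is around (310,430), just above the jaws, and the collar is hidden. It rode over the ball, was drawn down, and then stopped hard at about 16 N. Now unload, open and back off.

Request:
send_rows(
  rows=[
    {"dx": 0,"dy": 0,"dz": 0.05,"yaw": 0,"fingers": -1},
    {"dx": 0,"dy": 0,"dz": 0,"yaw": 0,"fingers": -1},
    {"dx": 0,"dy": 0,"dz": 0,"yaw": 0,"fingers": 0.5},
    {"dx": 0,"dy": 0,"dz": 0,"yaw": 0,"fingers": 1},
    {"dx": 0,"dy": 0,"dz": 0,"yaw": 0,"fingers": 1},
    {"dx": 0,"dy": 0,"dz": 0,"yaw": 0,"fingers": 1},
  ],
)

```text
time_s: 15.65
tcp_pos: [0.5191, 0.1717, 0.2004]
orientation: [-0.0, 0.348, 0.938, -0.0]
force: [-0.1, 0.1, 0.2]
gripper_width: 0.983
finger_force: 0.0
```

Request:
send_rows(
  rows=[
    {"dx": 0,"dy": 0,"dz": 0.3,"yaw": 0,"fingers": 1},
    {"dx": 0,"dy": 0,"dz": 0.8,"yaw": 0,"fingers": 1},
    {"dx": 0,"dy": 0,"dz": 1,"yaw": 0,"fingers": 1},
    {"dx": 0,"dy": -1,"dz": 0.5,"yaw": 0,"fingers": 1},
    {"dx": 0,"dy": -1,"dz": 0,"yaw": 0,"fingers": 1},
    {"dx": 0,"dy": -1,"dz": 0,"yaw": 0,"fingers": 1},
    {"dx": 0,"dy": -1,"dz": 0,"yaw": 0,"fingers": 1},
    {"dx": 0,"dy": -1,"dz": 0,"yaw": 0,"fingers": 1},
    {"dx": 0,"dy": -1,"dz": 0,"yaw": 0,"fingers": 1},
    {"dx": 0,"dy": 0,"dz": 0,"yaw": 0,"fingers": 1},
  ],
)

```text
time_s: 16.9
tcp_pos: [0.5195, -0.0705, 0.3059]
orientation: [0.001, 0.349, 0.937, -0.0]
force: [-0.1, -0.4, -0.3]
gripper_width: 1.0
finger_force: 0.0
```

```bash
python3 - <<'E'
from h import *
s=cv2.cvtColor(arm.capture("scene"),cv2.COLOR_RGB2BGR);t=cv2.cvtColor(arm.capture("top"),cv2.COLOR_RGB2BGR)
cv2.imwrite("pics/c5.png",np.hstack([crop(s,390,205,100,120,4),crop(t,262,240,100,120,4)]))
for z in (.154,.155,.216,.217): print(z,proj("scene",[.5194,.1718,z]),proj("top",[.5194,.1718,z]))
E
```

```text
0.154 [390.08264791 218.5343254 ] [262.17565481 239.97366863]
0.155 [390.11870674 218.18262839] [262.1137085  239.92970832]
0.216 [392.38789762 196.05024969] [258.10331976 237.0837293 ]
0.217 [392.4262752  195.67593692] [258.0335411  237.03421075]
```

View pics/c5.png

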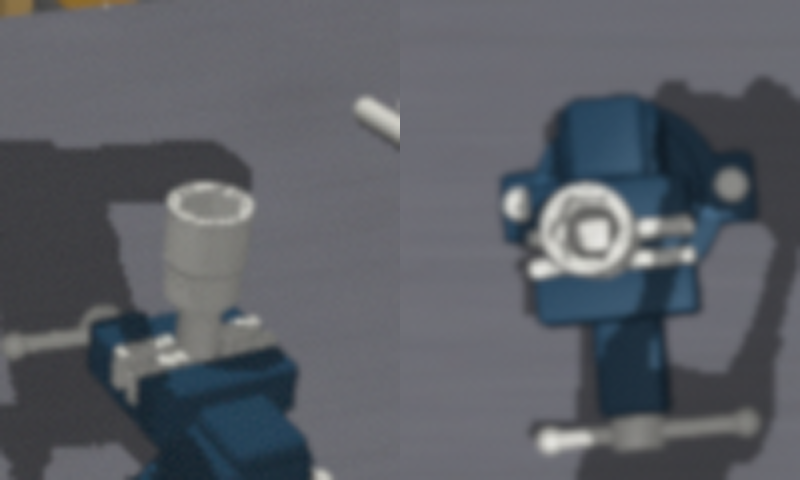

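The scene crop shows the socket upright and released, with its rim centre at (209,203). That is (392,196) in the full picture, which matches the home height of 0.216 m. The top crop shows the square end inside the socket at (592,234). I'm handing it in.

```bash
python3 -c "
from rig import arm
print(arm.close_job())"
```

```text
the job is handed in; nothing more can be done
None
```

The larger socket is clicked home on the bar, upright and released, and the job was handed in at about 17 s; the highest push I read was about 16 N, and I left the small socket, valve and bin alone.

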